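# Set and lock the spring leg of an over-the-sink colander

## Robot

A 6-joint arm with a two-finger parallel gripper is mounted at the origin on the work surface. World frame = base frame: x ahead of the robot, y to its left, z up, the work surface at z = 0. Lengths are in m, angles in degrees, forces in N, time in s.
With the tool pointing down it reaches from about 0.3 to 0.75 m from the base axis. Payload 8.5 kg.
Tool frame: the origin (TCP) lies between the finger pads; the fingertips stand 8 mm ahead of it and the grasp point (between the pads) lies 11 mm behind it; y points along the fingers, z is the direction in which the jaws open and shut, and the axes are right-handed (so a half turn about y gives the same grasp; the last joint's range is limited). The gripper opens to 85 mm and grips with 20 to 120 N. Pads are 22 mm wide; open, the fingers measure 114 mm over their backs; the gripper's body (76 mm by 85 mm) begins 54 mm behind the grasp point. The pads swing forward as they close: fully open they stand 13 mm farther back than shut.
Start: joints at [64.555, 21.807, 74.336, -0, 83.858, -12.336], TCP at [0.125, 0.536, 0.239] pointing down, gripper open.
Joint ranges: [-178.18, 178.18], [-50.72, 133.34], [12.68, 142.11], [-81.47, 261.47], [9.98, 163.14], [-165.26, 165.26]. Speed limits (degrees/s): [136.94, 136.94, 180, 180, 180, 180].

## Interface

Orientations are given as a 3x3 rotation matrix whose columns are the frame's x, y, z axes.
In Python, from rig import env, get_image gives the robot as it stands.
- The arm moves only by the tool move_arm, never from a script. Its argument "targets" is one flat list of numbers, 6 for each row, row after row: the shift along the tool's x, y, z in mm, then the turn, a rotation vector about the tool's x, y, z in rad. A call has exactly 5 rows; each row shifts and turns the commanded pose from where the row before left it, along the tool's axes as they then stand; what a row does not reach is not made up. A row lasts 1/8 s, in which the tool goes at most 62.5 mm and 10.7 degrees, less where a joint would pass 70% of its speed; a pose out of reach is approached as far as the arm can. A call is refused whole if a number of a shift passes 62.5 or a number of a turn 0.188, either way. A call with a gripper value outside its range is refused whole. "hand" is the opening, from -1 (shut) to 1 (fully open), so that 0 is half open, set as the call begins (left out, the last holds). The fingers move at their own pace and stop on an object; "squeeze" is the grip in N (left out, the last holds). Time passes only in rows, so rows that do not move let the fingers close, or fill a call up. It gives the time, the measured TCP pose, the force and the opening at its end, in the units of the state.
- env.observe(): the state, without advancing time (a new reading comes with each control period).
- get_image(name): name is "scene" or "top"; returns a dict with "pixels" (420x560x3 uint8, red, green, blue), "z_map" (420x560 float32, m along the optical axis (not along the pixel's ray), 0 where there is no reading), "intrinsics" (3x3 intrinsics, pixels), "R" (3x3) and "t" (3): a world point X has camera coordinates R X + t. Camera axes: x right, y down, z forward; pixel columns grow to the right and rows downward; lengths in m; the calibration is good to about 2 mm. A picture is of the moment at which its call begins.
- env.close_job(): hands the job in, once; it reports no verdict.
The state is a dict: "time_s": time; "q": joint angles; "qvel": joint speeds; "joint_efforts": joint torques, N m; "position": TCP position; "tool_rot": TCP orientation; "ft_force": force on the tool from outside, world axes, zero at the start; "wrist_torque": the same for the moment, N m; "grip_width": finger opening in m.
Only numpy, scipy, OpenCV 4.12 (cv2) and the standard library are available. Lean on these libraries where they do the work, as an engineer would, in place of code of your own. Each camera call takes 0.05 s, during which the arm holds its last target.

## Task

The red colander has to span the sink: push in its sprung extension leg, the one whose lever stands open, until the inner edge of the leg's steel sleeve sits on the long line around the bar. Hold it there against its spring while you squeeze the cam lever fully shut against the sleeve; do not shut the lever anywhere else than on the line. Leave the other things where they are, and finish still holding on, with the sleeve and the shut lever pinched between the fingers.

Things in the scene. Friction and masses are not known exactly. Their poses are not given: they have to be found in the camera images.
- colander: Red slotted over-the-sink colander, fixed, origin at the centre of its underside: basket 200 mm (x) by 240 mm (y), 104 mm high. From the middle of each short end a steel bar (12 x 12 mm, 113 mm long, centre 82 mm up) runs straight out and carries a support leg. The +y leg is already set and locked (it shows a shut lever). The -y leg, whose lever stands open, is the one to set
- long_line (a point): Middle of the 3 mm wide dark line right round the loose leg's bar, 45 mm out from the basket's end (colander y = -165 mm), on the bar's upper face, 88 mm up; axes as the colander's. The only full-width line; the short ticks on half of the upper face do not matter
- leg_travel (a joint): Travel of the loose leg along its bar in m: 0 = inner stop, 0.050 = outer stop, where its spring (4 N there, 5.6 N at the line) keeps it at the start; on the long line it reads 0.010. Grows outward (colander -y). Let go with the lever open it springs out again
- sleeve_edge (a point): Middle of the sleeve's inner (basket-side) edge, on its upper face, 92 mm above the table; axes as the colander's. This edge has to be on the long line
- leg: Loose leg: steel sleeve, 18 mm wide (x), 20 mm high; origin on its axis (82 mm up) at its inner edge, axes as the colander's. It runs to y = -72 mm, then a cross foot 74 mm wide. On the plain side (-x) a thumb tab: plate from x = -9 to -40, y = -12 to -18 mm, 26 mm high; pushed to +y it slides the leg in. On the +x side two ears (y = 0 to -17, out to x = 25 mm) carry the lever
- lever_angle (a joint): Angle of the cam lever in rad: 0 = shut, flat along the sleeve; starts open at 0.45 to 0.62 (stop 0.66). Stiff hinge (0.03 N m), stays where left. Below about 0.35 its cam bites on the bar; it then takes some 3 to 6 N at the tip, and drags the leg outward by some mm unless the leg is held. Shut, it holds the leg against its spring
- lever: Handle of the cam lever, dark steel, 8 mm thick, 17 mm high, centre 82 mm up, 46 mm from pivot to tip. Origin on its upright pivot, at x = +15.5, y = -8 mm from the sleeve's origin. It runs along its own -y, its middle plane at its own x = -2 mm; shut, it lies along the sleeve's +x side; open, its tip swings out to +x, as far as 45 mm from the sleeve's axis
- lever_tip (a point): Tip of the lever's handle, mid-height
- pinch (a point): On the leg, 34 mm out from the sleeve's inner edge, 82 mm up, 4 mm to the lever side of the sleeve's axis: the middle of the 26 mm wide pinch (sleeve 18 mm plus shut lever 8 mm). A finger 22 mm wide centred here lies 5 mm outboard of the thumb tab. Axes as the colander's: the fingers close along x
- tostonera: Bystander: twin-paddle wooden plantain press lying shut, 255 x 120 x 34 mm
- skimmer: Bystander: stainless steel skimmer lying on the table, dish 116 mm across, 360 mm long, 18 mm high
- spoon_rest: Bystander: white ceramic spoon rest, 104 mm across, 18 mm high
- salt_cellar: Bystander: glass salt cellar with a cork, 58 mm across, 72 mm high
- plantain_a: Bystander: green plantain, about 220 mm long, 38 mm thick
- plantain_b: Bystander: green plantain, about 220 mm long, 38 mm thick
- mortar: Bystander: dark wooden mortar with its pestle, 104 mm across, 178 mm high
- mug: Bystander: blue ceramic mug, 82 mm across, 90 mm high

How it is judged (in metres and radians):
On the way, in this order (a step that is already met when the one before it is completed fails the run):
1. the sleeve's inner edge is on the long line (within 4 mm) with the lever still open (more than 0.25 rad) (y of sleeve_edge in the frame of long_line between -0.004 and 0.004 m and value of joint lever_angle above 0.25 rad), for 0.2 s.
2. the lever is shut (under 0.06 rad) with the edge still on the line (within 4 mm), sleeve and lever pinched (y of sleeve_edge in the frame of long_line between -0.004 and 0.004 m and value of joint lever_angle below 0.06 rad and contact force between the fingers and sleeve above 2 N and contact force between the fingers and lever above 2 N), for 0.3 s.
At the end, for the whole second after the job is handed in: The sleeve's inner edge is within 4 mm of the middle of the long line, the lever is shut (under 0.06 rad), and the fingers still press on both the sleeve and the lever's handle with more than 2 N each (all of step 2); the arm keeps its last pose, push and grip.
It fails at once if the lever is shut (under 0.2 rad) with the sleeve's edge more than 10 mm off the line (value of joint lever_angle below 0.2 rad and not (y of sleeve_edge in the frame of long_line between -0.01 and 0.01 m)).
It fails at once if one of the eight bystanders is moved more than 30 mm (distance of any of tostonera, skimmer, spoon_rest, salt_cellar, plantain_a, plantain_b, mortar, mug from where it was at the start of the episode above 0.03 m).
It also fails if it takes over 35 s, if anything falls off the work surface, if the arm or the gripper's body presses on something with over 40 N, if the wrist force passes 120 N, or if a joint passes its speed limit or range.

## Working session

There is one attempt and no reset: what is moved stays moved. The work goes in short steps, Python scripts to look and compute and a tool call to move; the robot and the scene stay as the last step left them, time stands still between calls to the robot, and variables do not carry over. Pictures are saved under pics/ and viewed, and the job is handed in when it is done.

Besides the shell and the picture viewer there is one more tool, called after ">>>" as name(argument=value, ...) on one line, values as JSON. move_arm: Moves the arm, as the interface text tells. Its arguments: {"type":"object","properties":{"targets":{"type":"array"},"hand":{"type":"number"},"squeeze":{"type":"number"}},"required":["targets"]}

```bash
ls; mkdir -p pics; python3 - <<'E'
from rig import env,get_image
import cv2,numpy as np
s=env.observe();print(s)
for n in("scene","top"):
    d=get_image(n);cv2.imwrite(f"pics/{n}0.png",d["pixels"][:,:,::-1]);np.savez(f"{n}0.npz",**d)
    print(n,d["intrinsics"].round(1).tolist(),d["R"].round(3).tolist(),d["t"].round(3).tolist())
E
```

```text
pics
{'time_s': 0.0, 'q': array([ 6.45523235e+01,  2.18431391e+01,  7.43857672e+01,  3.34154975e-04,
        8.38570627e+01, -1.23369819e+01]), 'qvel': array([ 0.02398277, -0.03509423, -0.02073401,  0.01221299,  0.02277188,
       -0.10877504]), 'joint_efforts': array([ 1.02076989e-03, -4.48457873e+01, -2.31274974e+01, -1.28283295e-04,
        4.70937928e-03, -3.61547634e-06]), 'position': array([0.12464744, 0.53540258, 0.23868566]), 'tool_rot': array([[ 9.73933396e-01, -6.49955680e-04,  2.26833237e-01],
       [-2.26833934e-01, -1.35237408e-03,  9.73932512e-01],
       [-3.26249578e-04, -9.99998874e-01, -1.46455428e-03]]), 'ft_force': array([-1.16568828,  0.34015532,  0.71508735]), 'wrist_torque': array([0.02192687, 0.05796123, 0.00699349]), 'grip_width': 0.08559886184085624}
scene [[459.9, 0.0, 284.8], [0.0, 459.9, 215.7], [0.0, 0.0, 1.0]] [[-0.681, 0.733, 0.007], [0.59, 0.554, -0.587], [-0.434, -0.395, -0.81]] [0.36, -0.306, 1.49]
top [[501.7, 0.0, 275.8], [0.0, 501.7, 208.3], [0.0, 0.0, 1.0]] [[-0.008, -1.0, -0.013], [-0.99, 0.009, -0.143], [0.143, 0.012, -0.99]] [0.04, 0.584, 1.639]
```

View pics/scene0.png

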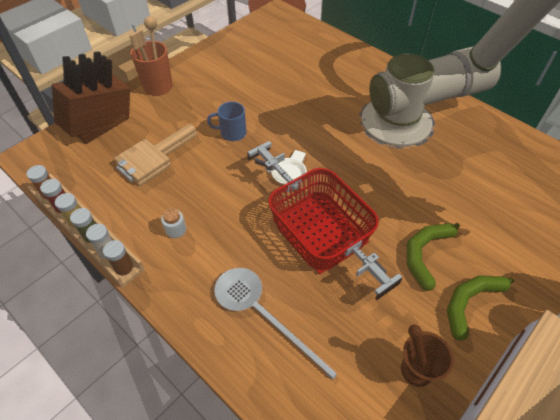

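View pics/top0.png

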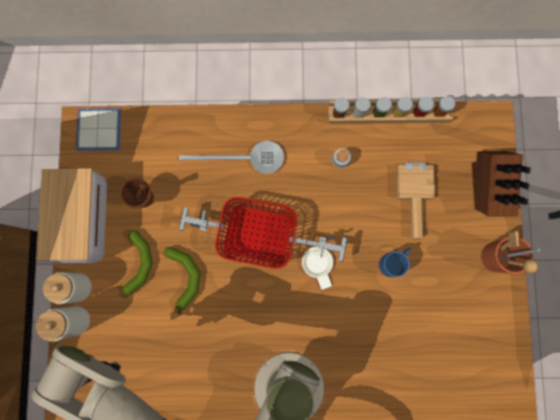

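```bash
python3 - <<'E'
import cv2,numpy as np
a=cv2.imread("pics/top0.png");b=cv2.imread("pics/scene0.png")
f=lambda im,x,y,w,h,s:cv2.resize(im[y:y+h,x:x+w],None,fx=s,fy=s,interpolation=cv2.INTER_CUBIC)
cv2.imwrite("pics/z1.png",np.vstack([np.hstack([f(a,170,195,70,50,5.5),f(a,285,225,70,50,5.5)]),np.hstack([f(b,340,235,70,70,5.5)[:,:],f(b,240,135,70,70,5.5)])])[:600])
E
```

```text
(no output)
```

View pics/z1.png

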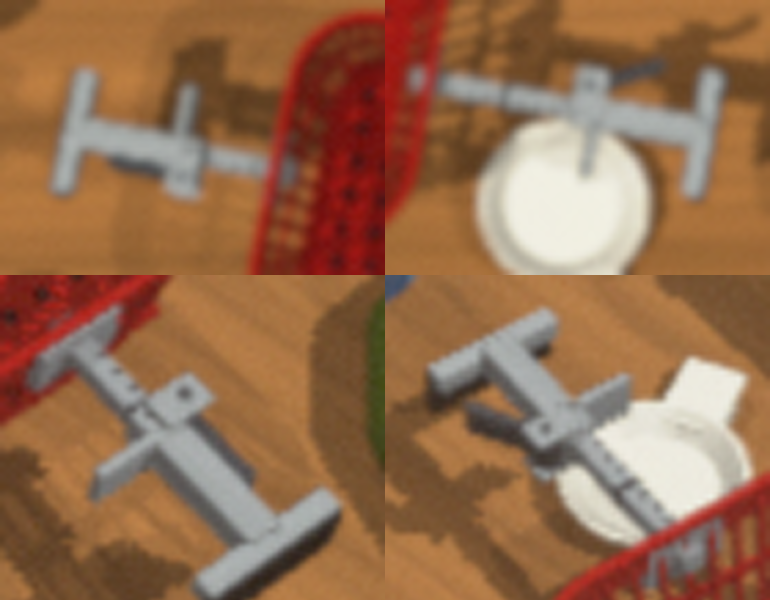

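```bash
cat > h.py <<'E'
import numpy as np,cv2
def cast(d,px,z):
    px=np.atleast_2d(px).astype(float);K=d["intrinsics"];R=d["R"];t=d["t"]
    r=np.c_[(px[:,0]-K[0,2])/K[0,0],(px[:,1]-K[1,2])/K[1,1],np.ones(len(px))]@R
    C=-R.T@t; s=(z-C[2])/r[:,2]
    return C+r*s[:,None]
def proj(d,X):
    c=np.atleast_2d(X)@d["R"].T+d["t"];p=c@d["intrinsics"].T;return p[:,:2]/p[:,2:]
def cloud(d):
    z=d["z_map"];h,w=z.shape;u,v=np.meshgrid(np.arange(w),np.arange(h));K=d["intrinsics"]
    c=np.stack([(u-K[0,2])/K[0,0]*z,(v-K[1,2])/K[1,1]*z,z],-1);return (c-d["t"])@d["R"]
E
python3 - <<'E'
from h import *
for n in("top","scene"):
    d=dict(np.load(n+"0.npz"));P=cloud(d);hsv=cv2.cvtColor(d["pixels"],cv2.COLOR_RGB2HSV)
    red=((hsv[...,0]<8)|(hsv[...,0]>172))&(hsv[...,1]>150)
    m=red&(P[...,2]>.09)&(P[...,2]<.12)
    q=P[m];r=cv2.minAreaRect((q[:,:2]*1000).astype(np.float32));print(n,"rim",r,np.median(q[:,2]))
    c=np.array(r[0])/1000
    g=(hsv[...,1]<60)&(P[...,2]>.07)&(P[...,2]<.11)&(np.linalg.norm(P[...,:2]-c,axis=-1)<.3)
    ys,xs=np.nonzero(g);q=P[g]
    for s in(1,-1):
        k=(s*(q[:,1]-c[1])>.1);print(s,k.sum(),q[k].mean(0),q[k].min(0),q[k].max(0),np.median(q[k,2]))
E
```

```text
top rim ((500.5078125, 99.74192810058594), (249.1639862060547, 206.09890747070312), 78.37037658691406) 0.10257008005372363
1 335 [0.53811263 0.29525546 0.08986011] [0.50826398 0.20637841 0.0730413 ] [0.58227802 0.34862346 0.10541276] 0.08988581642944785
-1 393 [ 0.4552154  -0.12537776  0.09031039] [ 0.40854786 -0.19188586  0.072747  ] [ 0.48340107 -0.01057957  0.10356645] 0.09059816155559366
scene rim ((501.3700256347656, 100.94630432128906), (246.9620819091797, 208.5052947998047), 78.99010467529297) 0.10205483733902268
1 799 [0.54094122 0.29213044 0.0895555 ] [0.50365218 0.21311777 0.07046633] [0.586794   0.35133113 0.09979042] 0.09026002010145306
-1 610 [ 0.46027405 -0.11314695  0.08789176] [ 0.4078404  -0.18924811  0.07013542] [ 0.50071612 -0.00594547  0.10363504] 0.08869489047175017
```

```bash
python3 - <<'E'
from h import *
c=np.array([.5009,.1003]);th=np.radians(78.7)
ey=np.array([np.cos(th),np.sin(th)]);ex=np.array([ey[1],-ey[0]])
for n in("top","scene"):
    d=dict(np.load(n+"0.npz"));
    # sample intensity along bar upper face in colander frame
    g=cv2.cvtColor(d["pixels"],cv2.COLOR_RGB2GRAY).astype(np.float32)
    def samp(x,y,z):
        X=np.c_[c+np.outer(np.ravel(x),ex)+np.outer(np.ravel(y),ey),np.full(np.size(x),z)]
        p=proj(d,X).astype(np.float32);return cv2.remap(g,p[:,0].reshape(1,-1),p[:,1].reshape(1,-1),cv2.INTER_LINEAR)[0]
    xs=np.arange(-.026,.027,.002)
    print(n,"cross-sections, x mm",(xs*1000).astype(int))
    for y,z in((-.14,.088),(-.155,.088),(-.18,.088),(-.235,.092),(-.25,.092),(-.26,.092),(.235,.092),(.25,.092)):
        print(y,samp(xs,np.full(xs.shape,y),z).astype(int))
    ys=np.arange(-.12,-.30,-.002)
    for x in(-.004,0,.004):
        print("along x",x,[(int(round(-y*1000)),int(v)) for y,v in zip(ys,samp(np.full(ys.shape,x),ys,.088))])
    K=proj(d,np.r_[c-.165*ey,.088]);print(K,proj(d,np.r_[c-.205*ey,.092]))
E
```

```text
top cross-sections, x mm [-26 -24 -22 -20 -18 -16 -14 -12 -10  -8  -6  -4  -2   0   1   3   5   7
   9  11  13  15  17  19  21  23  25]
-0.14 [ 91  99 105 107 103  95  91  92 104 120 139 152 161 164 160 152 137 121
 105  95  87  90  94 101 102 101 100]
-0.155 [ 97  99 101 102 104 107 110 110 111 120 131 143 153 161 157 149 133 119
 106 105 106 109 109 106  99  92  90]
-0.18 [194 193 189 175 156 128 107  89  94 106 126 144 158 161 158 144 126 105
  93  84  82  80  78  80  82  84  84]
-0.235 [221 221 220 217 209 190 169 151 147 156 165 172 174 175 175 170 160 145
 132 120 110 102  94  87  80  77  74]
-0.25 [170 149 127 106  89  89  98 115 135 154 165 171 173 174 174 169 159 147
 135 126 120 115 111 104  97  88  82]
-0.26 [ 90  92  96 102 108 112 118 127 139 152 162 168 172 174 171 166 155 138
 119 105  94  91  87  82  80  78  78]
0.235 [141 139 137 137 138 138 141 146 154 163 168 170 171 169 166 162 156 146
 141 137 138 138 139 139 138 137 138]
0.25 [126 125 121 118 115 114 114 113 113 113 111 109 107 106 105 108 109 111
 113 114 115 116 119 120 121 122 122]
along x -0.004 [(120, 98), 
[... 7008 characters left out ...]
41), (194, 140), (196, 137), (198, 138), (200, 133), (202, 130), (204, 128), (206, 127), (208, 130), (210, 144), (212, 163), (214, 169), (216, 170), (218, 171), (220, 167), (222, 166), (224, 166), (226, 165), (228, 163), (230, 160), (232, 159), (234, 157), (236, 156), (238, 155), (240, 155), (242, 156), (244, 156), (246, 154), (248, 155), (250, 154), (252, 157), (254, 156), (256, 156), (258, 156), (260, 153), (262, 156), (264, 153), (266, 154), (268, 154), (270, 153), (272, 157), (274, 153), (276, 155), (278, 157), (280, 156), (282, 159), (284, 158), (286, 160), (288, 151), (290, 134), (292, 120), (294, 116), (296, 113), (298, 112)]
[[283.42659176 172.94682165]] [[274.88401631 162.96285263]]
```

```bash
cat >> h.py <<'E'
from scipy.spatial.transform import Rotation as Ro
c0=np.array([.5009,.1003]);th=np.radians(78.7)
ey=np.array([np.cos(th),np.sin(th)]);ex=np.array([ey[1],-ey[0]])
L=c0-.1657*ey
RT=np.c_[np.r_[-ey,0]*1,[0,0,-1],np.r_[ex,0]]  # x,y,z of tool
RT[:,0]=np.cross(RT[:,1],RT[:,2])
def tgt(x,y,z): return np.r_[L+x*ex+y*ey,z]   # colander-frame offset from the line
def rows(p,R,pt,Rt,n):
    p=p.copy();R=R.copy();w=Ro.from_matrix(R.T@Rt).as_rotvec()/n;dp=(pt-p)/n;o=[]
    for i in range(n):
        o.append(np.r_[R.T@dp*1000,w]);R=R@Ro.from_rotvec(w).as_matrix()
    return np.array(o)
E
python3 - <<'E'
from h import *
from rig import env
s=env.observe();p=tgt(.012,-.076,.239);print(RT.round(3),p)
print(np.array2string(rows(s["position"],s["tool_rot"],p,RT,15).round(3),suppress_small=True))
E
```

```text
[[-0.196  0.     0.981]
 [-0.981  0.    -0.196]
 [-0.    -1.     0.   ]] [ 0.46530719 -0.13906592  0.239     ]
[[ 32.317   0.026 -38.645   0.      0.103   0.   ]
 [ 36.106   0.021 -35.131   0.      0.103   0.   ]
 [ 39.515   0.017 -31.248   0.      0.103   0.   ]
 [ 42.508   0.013 -27.036   0.      0.103   0.   ]
 [ 45.054   0.009 -22.539   0.      0.103   0.   ]
 [ 47.126   0.005 -17.805   0.      0.103   0.   ]
 [ 48.702   0.001 -12.884   0.      0.103   0.   ]
 [ 49.765  -0.002  -7.828   0.      0.103   0.   ]
 [ 50.305  -0.005  -2.689   0.      0.103   0.   ]
 [ 50.316  -0.007   2.479   0.      0.103   0.   ]
 [ 49.797  -0.009   7.62    0.      0.103   0.   ]
 [ 48.755  -0.011  12.681   0.      0.103   0.   ]
 [ 47.199  -0.012  17.608   0.      0.103   0.   ]
 [ 45.147  -0.013  22.351   0.      0.103   0.   ]
 [ 42.62   -0.013  26.858   0.      0.103   0.   ]]
```

>>> move_arm(targets=[32,0,-39,0,0.103,0,36,0,-35,0,0.103,0,40,0,-31,0,0.103,0,43,0,-27,0,0.103,0,45,0,-23,0,0.103,0], hand=1)

```text
time_s: 0.72
position: [0.2387, 0.3086, 0.2392]
tool_rot: [[0.734, -0.0, 0.679], [-0.679, -0.0, 0.734], [0.0, -1.0, -0.0]]
ft_force: [-0.3, 0.0, 0.1]
grip_width: 0.0857
```

>>> move_arm(targets=[47,0,-18,0,0.103,0,49,0,-13,0,0.103,0,50,0,-8,0,0.103,0,50,0,-3,0,0.103,0,50,0,2,0,0.103,0])

```text
time_s: 1.35
position: [0.3505, 0.0829, 0.2393]
tool_rot: [[0.304, 0.0, 0.953], [-0.953, 0.0, 0.304], [-0.0, -1.0, 0.0]]
ft_force: [0.4, 0.6, 0.6]
grip_width: 0.0852
```

>>> move_arm(targets=[50,0,8,0,0.103,0,49,0,13,0,0.103,0,47,0,18,0,0.103,0,45,0,22,0,0.103,0,43,0,27,0,0.103,0])

```text
time_s: 1.98
position: [0.464, -0.1427, 0.2391]
tool_rot: [[-0.205, -0.0, 0.979], [-0.979, 0.0, -0.205], [-0.0, -1.0, -0.0]]
ft_force: [0.1, 1.9, 0.3]
grip_width: 0.0853
```

```bash
python3 - <<'E'
from h import *
from rig import env,get_image
d=get_image("scene");cv2.imwrite("pics/s1.png",d["pixels"][:,:,::-1])
s=env.observe();p=tgt(.012,-.076,.12);print(s["time_s"],s["position"],s["ft_force"],s["grip_width"])
print(np.array2string(rows(s["position"],s["tool_rot"],p,RT,5).round(3),suppress_small=True))
# lever angle from the first top image: dark pixels on +x side
d=dict(np.load("top0.npz"));g=cv2.cvtColor(d["pixels"],cv2.COLOR_RGB2GRAY)
vs,us=np.mgrid[225:260,310:350];P=cast(d,np.c_[us.ravel(),vs.ravel()],.0905)[:,:2]-L
x=P@ex*1000;y=P@ey*1000+40.
k=(x>14)&(x<48)&(y<-10)&(y>-62)
I=g[vs.ravel(),us.ravel()]
for a,b,i in sorted(zip(y[k],x[k],I[k])):
    if i<90:print(f"({a:.0f},{b:.0f},{i})",end=" ")
E
```

```text
2.025 [ 0.46623234 -0.14754203  0.23860869] [ 0.03956702 -4.91357647 -0.2055352 ] 0.08525240252840958
[[-1.661 23.718 -0.567 -0.    -0.003  0.   ]
 [-1.654 23.719 -0.556 -0.    -0.003  0.   ]
 [-1.647 23.72  -0.545 -0.    -0.003  0.   ]
 [-1.64  23.72  -0.535 -0.    -0.003  0.   ]
 [-1.633 23.721 -0.524 -0.    -0.003  0.   ]]
(-62,15,81) (-61,34,80) (-61,18,77) (-61,38,80) (-60,21,77) (-60,41,82) (-60,24,75) (-60,44,84) (-59,27,79) (-59,47,86) (-59,31,79) (-58,14,84) (-58,34,79) (-58,17,80) (-58,37,79) (-57,21,77) (-57,40,82) (-57,24,76) (-57,43,86) (-56,27,79) (-56,47,84) (-56,30,81) (-55,33,80) (-55,36,80) (-54,20,83) (-54,40,82) (-54,23,80) (-53,43,84) (-53,26,79) (-53,46,84) (-53,29,80) (-52,33,79) (-51,36,81) (-51,39,82) (-50,22,88) (-50,42,86) (-50,26,78) (-50,45,85) (-49,29,77) (-49,32,79) (-48,35,79) (-48,38,84) (-47,42,85) (-47,25,82) (-47,45,88) (-46,28,76) (-46,31,75) (-45,35,79) (-45,38,82) (-44,24,89) (-43,28,79) (-42,31,76) (-42,34,78) (-41,37,83) (-40,27,81) (-39,30,74) (-39,33,76) (-38,37,82) (-37,26,81) (-36,30,78) (-36,33,79) (-35,36,83) (-34,23,88) (-34,26,75) (-33,29,76) (-32,32,79) (-32,35,83) (-31,22,82) (-30,25,76) (-30,28,72) (-29,32,78) (-29,35,81) (-28,38,88) (-28,21,81) (-27,25,74) (-27,28,74) (-26,31,79) (-26,34,81) (-25,18,87) (-25,37,86) (-25,21,78) (-24,24,74) (-24,27,74) (-23,30,75) (-22,34,81) (-22,37,86) (-21,23,89) (-20,27,79) (-20,30,74) (-19,33,79) (-19,36,84) (-17,29,79) (-16,32,77) (-16,36,83) (-13,29,84) (-13,32,74) (-12,35,81) (-10,28,87)
```

>>> move_arm(targets=[0,0,0,0,0,0,0,0,0,0,0,0,0,0,0,0,0,0,0,0,0,0,0,0,0,0,0,0,0,0])

```text
time_s: 2.65
position: [0.4636, -0.1408, 0.2395]
tool_rot: [[-0.201, 0.0, 0.98], [-0.98, -0.0, -0.201], [0.0, -1.0, 0.0]]
ft_force: [0.4, -0.6, -0.3]
grip_width: 0.0852
```

View pics/s1.png

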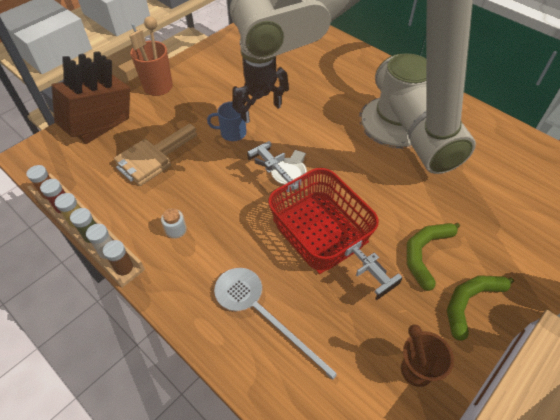

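```bash
python3 - <<'E'
from h import *
from rig import env,get_image
s=env.observe();p=tgt(.012,-.076,.12);print(s["time_s"],s["position"],s["ft_force"],s["grip_width"])
print(np.array2string(rows(s["position"],s["tool_rot"],p,RT,5).round(3),suppress_small=True))
E
```

```text
2.65 [ 0.46355288 -0.1407985   0.23946277] [ 0.43045948 -0.63672475 -0.29380779] 0.08523118805284635
[[-0.412 23.893  0.269 -0.    -0.001  0.   ]
 [-0.411 23.893  0.27  -0.    -0.001  0.   ]
 [-0.411 23.893  0.272 -0.    -0.001  0.   ]
 [-0.41  23.893  0.273 -0.    -0.001  0.   ]
 [-0.409 23.893  0.275 -0.    -0.001  0.   ]]
```

>>> move_arm(targets=[-1,24,1,0,-0.005,0,-1,24,0,0,0,0,0,24,0,0,0,0,0,24,0,0,0,0,0,24,0,0,0,0])

```text
time_s: 3.28
position: [0.465, -0.1393, 0.1187]
tool_rot: [[-0.197, 0.0, 0.981], [-0.981, -0.0, -0.197], [0.0, -1.0, 0.0]]
ft_force: [0.1, 0.5, 0.1]
grip_width: 0.0853
```

```bash
python3 - <<'E'
from h import *
from rig import env,get_image
for n,(x,y,w,h) in dict(scene=(220,90,120,130),top=(270,180,100,110)).items():
    d=get_image(n);cv2.imwrite(f"pics/{n}2.png",cv2.resize(d["pixels"][y:y+h,x:x+w,::-1],None,fx=4.5,fy=4.5,interpolation=cv2.INTER_CUBIC))
s=env.observe();p=tgt(.012,-.076,.070);print(s["time_s"],s["position"],s["ft_force"],s["grip_width"])
print(np.array2string(rows(s["position"],s["tool_rot"],p,RT,1).round(3),suppress_small=True))
E
```

```text
3.375 [ 0.46402351 -0.13875247  0.11758005] [0.64194071 0.27728152 0.48371819] 0.08526721496655215
[[ 0.123 47.574  1.515  0.004 -0.001 -0.001]]
```

View pics/scene2.png

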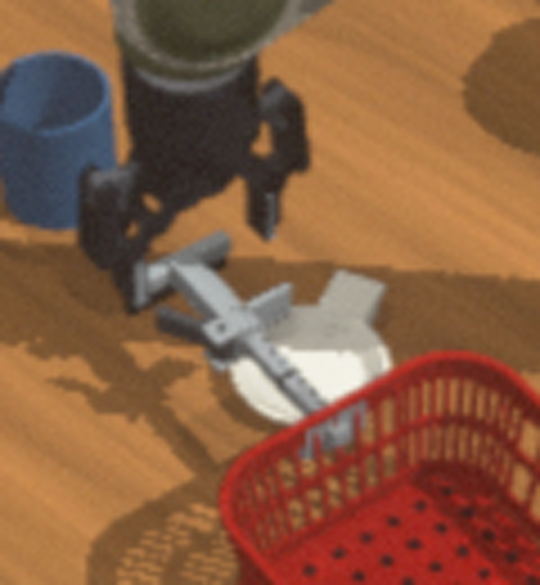

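View pics/top2.png

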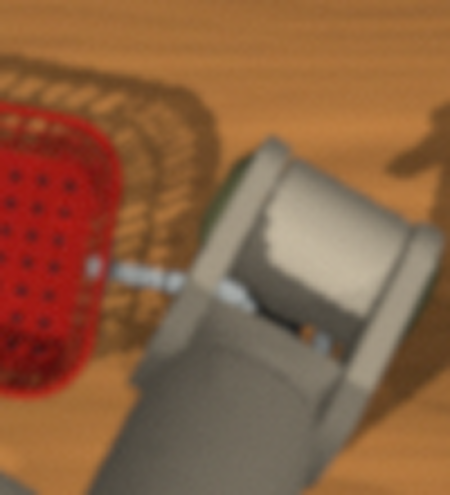

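>>> move_arm(targets=[0,12,1,0,0,0,0,12,0,0,0,0,0,12,0,0,0,0,0,12,0,0,0,0,0,0,0,0,0,0])

```text
time_s: 4.0
position: [0.4656, -0.1394, 0.0704]
tool_rot: [[-0.197, -0.002, 0.98], [-0.98, 0.001, -0.197], [-0.001, -1.0, -0.002]]
ft_force: [0.1, 0.4, -1.0]
grip_width: 0.0855
```

```bash
cat > look.py <<'E'
from h import *
from rig import env,get_image
import sys
k=sys.argv[1]
d=get_image("scene");x,y,w,h=220,90,120,130
np.savez("cur.npz",**d)
cv2.imwrite(f"pics/scene{k}.png",cv2.resize(d["pixels"][y:y+h,x:x+w,::-1],None,fx=4.5,fy=4.5,interpolation=cv2.INTER_CUBIC))
s=env.observe();r=s["position"][:2]-L
print(s["time_s"],"col x,y mm",r@ex*1000,r@ey*1000,"z",s["position"][2],"F",s["ft_force"].round(1),"w",s["grip_width"])
print("rotvec to RT",Ro.from_matrix(s["tool_rot"].T@RT).as_rotvec().round(3))
E
python3 look.py 3
```

```text
4.05 col x,y mm 12.670848252375098 -76.34948135877285 z 0.07103537652130142 F [-0.   0.6  0.3] w 0.08542009817110706
rotvec to RT [ 0.001 -0.001 -0.   ]
```

View pics/scene3.png

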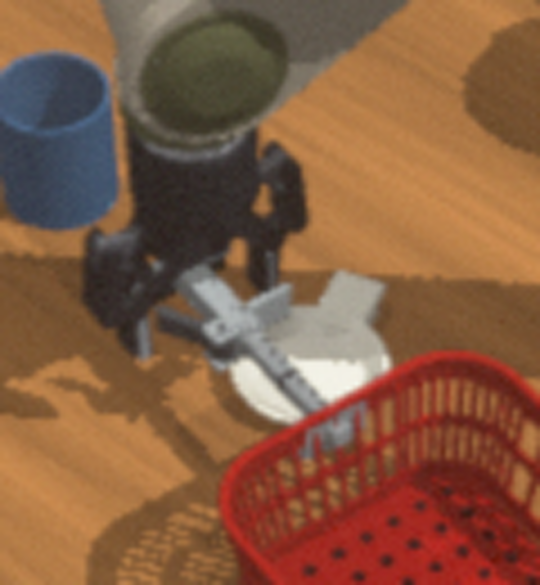

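>>> move_arm(targets=[-8,0,0,0,0,0,-8,0,0,0,0,0,-8,0,0,0,0,0,-8,0,0,0,0,0,-6,0,0,0,0,0])

```text
time_s: 4.68
position: [0.4738, -0.1022, 0.0717]
tool_rot: [[-0.196, 0.001, 0.981], [-0.981, -0.002, -0.196], [0.001, -1.0, 0.001]]
ft_force: [-0.2, -6.6, -0.7]
grip_width: 0.0854
```

```bash
python3 look.py 4
```

```text
4.725 col x,y mm 13.052406185661752 -37.66479693611555 z 0.0716802378734916 F [ 0.2 -3.8 -0.9] w 0.08554262671658185
rotvec to RT [-0.001  0.     0.001]
```

View pics/scene4.png

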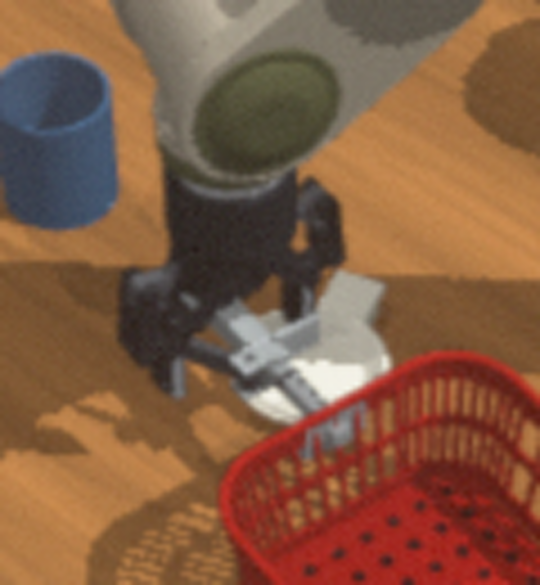

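```bash
cat > prof.py <<'E'
from h import *
d=dict(np.load("cur.npz"));g=cv2.cvtColor(d["pixels"],cv2.COLOR_RGB2GRAY).astype(np.float32)
ys=np.arange(20,-70,-1.5)
print("y mm from line (x,z):");print(ys.astype(int))
for x,z in((-.004,.088),(0,.088),(-.004,.092),(0,.092),(.015,.092),(.018,.092)):
    X=np.array([tgt(x,y/1000,z) for y in ys]);p=proj(d,X).astype(np.float32)
    print(x,z,cv2.remap(g,p[None,:,0],p[None,:,1],cv2.INTER_LINEAR)[0].astype(int))
E
python3 prof.py
cp scene0.npz /tmp/; python3 - <<'E'
import shutil
E
sed 's/cur.npz/scene0.npz/' prof.py > p0.py; python3 p0.py
```

```text
y mm from line (x,z):
[ 20  18  17  15  14  12  11   9   8   6   5   3   2   0  -1  -2  -4  -5
  -7  -8 -10 -11 -13 -14 -16 -17 -19 -20 -22 -23 -25 -26 -28 -29 -31 -32
 -34 -35 -37 -38 -40 -41 -43 -44 -46 -47 -49 -50 -52 -53 -55 -56 -58 -59
 -61 -62 -64 -65 -67 -68]
-0.004 0.088 [140 153 157 161 160 151 146 143 139 148 155 154 142 131 130 146 162 167
 158 150 144 147 153 161 167 173 177 178 179 178 178 179 181 184 187 185
 181 179 179 180 180 180 180 181 181 180 179 175 169 162 148 134 124 119
 116 114 108  91  74  56]
0 0.088 [155 157 157 155 154 148 147 150 155 152 148 132 115 107 116 131 146 152
 150 146 139 133 137 149 162 170 174 177 179 179 178 180 182 185 186 185
 183 181 180 181 181 181 182 182 182 182 181 177 173 163 147 134 125 122
 119 115 104  91  76  65]
-0.004 0.092 [172 181 182 181 175 164 169 178 178 171 163 153 161 174 185 181 175 161
 148 147 154 165 171 176 177 179 178 176 174 174 177 181 183 182 180 178
 177 178 178 178 178 178 178 178 175 171 166 157 142 131 122 117 113 110
 102  90  72  61  52  44]
0 0.092 [157 157 153 148 143 138 142 147 152 141 124 114 120 132
[... 1805 characters left out ...]
48 159 162 157
 154 160 166 166 163 156 150 156 164 167 169 167 165 165 166 168 166 163
 158 150 143 137 141 151 162 167 168 170 171 172 174 173 169 167 164 165
 166 170 172 173 173 173]
0.015 0.092 [195 193 194 197 190 191 191 189 189 192 194 195 196 195 196 196 197 199
 203 209 211 211 216 214 207 208 199 178 158 135 118 101  90  88  84  80
  76  73  78  94 113 135 150 157 153 146 140 138 145 151 157 150 137 119
 106  98  97  98  98  97]
0.018 0.092 [213 216 215 214 214 213 214 214 214 215 217 215 214 214 214 215 217 218
 220 222 221 222 221 221 221 218 211 199 176 146 115  98  88  80  73  68
  66  69  76  88 111 136 156 160 163 164 160 163 165 161 158 153 135 117
 101 101 106 115 112 112]
```

>>> move_arm(targets=[-4,0,0,0,0,0,-4,0,0,0,0,0,-2,0,0,0,0,0,0,0,0,0,0,0,0,0,0,0,0,0])

```text
time_s: 5.35
position: [0.4757, -0.0927, 0.0716]
tool_rot: [[-0.196, 0.001, 0.981], [-0.981, -0.001, -0.196], [0.001, -1.0, 0.001]]
ft_force: [-1.3, -5.1, 0.5]
grip_width: 0.0853
```

```bash
python3 look.py 5; python3 prof.py
```

```text
5.4 col x,y mm 13.028155204249023 -28.493427494350282 z 0.07165982815907475 F [-1.3 -5.5  0.4] w 0.08544346077093308
rotvec to RT [-0.001 -0.     0.001]
y mm from line (x,z):
[ 20  18  17  15  14  12  11   9   8   6   5   3   2   0  -1  -2  -4  -5
  -7  -8 -10 -11 -13 -14 -16 -17 -19 -20 -22 -23 -25 -26 -28 -29 -31 -32
 -34 -35 -37 -38 -40 -41 -43 -44 -46 -47 -49 -50 -52 -53 -55 -56 -58 -59
 -61 -62 -64 -65 -67 -68]
-0.004 0.088 [142 153 159 165 166 162 156 152 149 156 158 151 132 121 123 139 156 168
 172 176 177 178 179 178 178 176 175 174 172 170 172 178 180 180 180 180
 180 180 179 179 179 175 167 158 142 130 121 118 114 110  99  83  66  55
  50  46  43  43  44  45]
0 0.088 [156 158 159 158 160 157 158 162 163 156 146 129 112 104 115 132 150 165
 175 179 178 178 179 179 178 176 175 174 175 177 180 181 181 181 181 181
 180 180 180 180 179 176 171 160 144 132 124 121 118 112  96  81  67  58
  51  46  44  42  42  43]
-0.004 0.092 [172 183 186 186 181 169 174 184 183 167 149 131 131 145 161 170 175 178
 178 178 178 176 175 174 175 174 174 175 176 177 177 177 177 177 177 177
 178 179 1
[... 155 characters left out ...]
49 164 176 179
 178 178 178 179 178 176 174 173 170 168 173 179 182 182 182 182 181 180
 180 179 179 177 170 155 139 127 123 120 116 107  94  80  67  59  52  47
  43  42  43  44  44  43]
0.015 0.092 [216 194 169 144 121 101  89  82  76  74  72  72  81  96 115 136 154 167
 157 145 142 146 150 153 157 152 136 121 113 120 126 128 130 125 114 102
  98  94  91  89  89  89  88  86  82  75  67  57  51  48  46  46  47  50
  54  60  69  81  91  97]
0.018 0.092 [228 225 198 168 134 107  84  69  68  67  66  71  78  94 120 143 160 165
 170 168 167 170 173 169 165 152 137 124 127 140 158 164 164 163 143 118
  97  91  88  87  88  89  87  80  72  63  57  52  49  47  46  45  48  50
  51  59  66  76  79  82]
```

View pics/scene5.png

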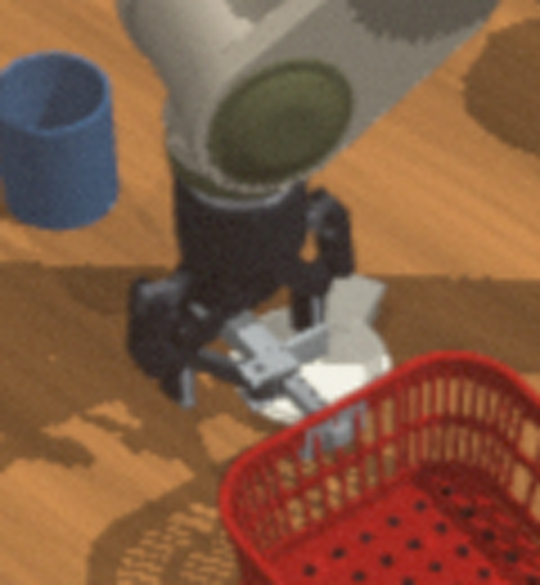

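>>> move_arm(targets=[-1,0,-1,0,0,0,0,0,-2,0,0,0,0,0,-2,0,0,0,0,0,-2,0,0,0,0,0,0,0,0,0], hand=0.45, squeeze=40)

```text
time_s: 6.02
position: [0.4695, -0.0906, 0.0718]
tool_rot: [[-0.196, 0.002, 0.981], [-0.981, -0.002, -0.196], [0.001, -1.0, 0.003]]
ft_force: [0.8, -6.0, -0.8]
grip_width: 0.0619
```

```bash
python3 look.py 6; python3 prof.py | tail -2
```

```text
6.075 col x,y mm 6.648766534931537 -27.658729878597995 z 0.07181788422955629 F [ 0.9 -6.  -0.5] w 0.06166272176334288
rotvec to RT [-0.002 -0.     0.001]
  95  87  81  70  59  47  43  44  45  46  45  44  44  45  44  42  42  41
  41  41  41  41  42  42]
```

View pics/scene6.png

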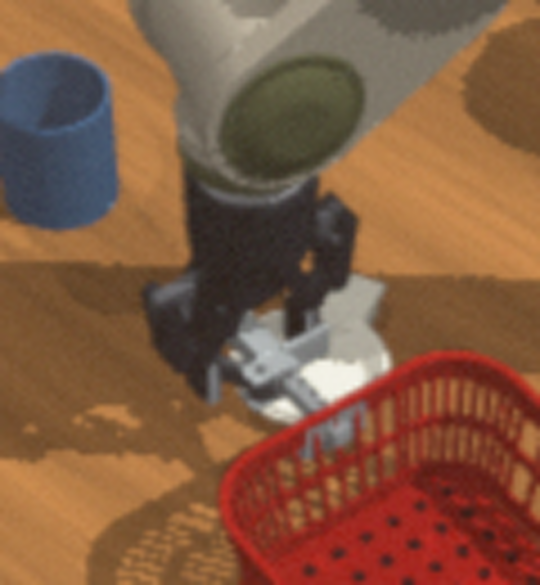

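```bash
python3 prof.py | tail -8
```

```text
0.015 0.092 [217 196 169 142 116  93  82  77  73  72  74  80  95 117 143 159 165 167
 155 143 141 153 161 161 151 134 118 112 110 120 126 129 130 124 112 100
  95  88  82  78  72  62  52  48  47  46  45  46  45  45  43  43  43  44
  43  42  42  42  43  43]
0.018 0.092 [230 225 190 150 108  91  75  63  64  63  65  75  89 111 138 164 176 172
 172 171 169 172 175 166 157 141 127 121 130 143 157 162 163 163 142 117
  95  87  81  70  59  47  43  44  45  46  45  44  44  45  44  42  42  41
  41  41  41  41  42  42]
```

>>> move_arm(targets=[0,0,-1,0,0,0,0,0,-1,0,0,0,0,0,0,0,0,0,0,0,0,0,0,0,0,0,0,0,0,0], hand=0.1, squeeze=40)

```text
time_s: 6.7
position: [0.4676, -0.0902, 0.0719]
tool_rot: [[-0.196, 0.002, 0.981], [-0.981, -0.002, -0.196], [0.001, -1.0, 0.002]]
ft_force: [1.4, -5.8, 1.6]
grip_width: 0.0467
```

```bash
python3 look.py 7; python3 prof.py | tail -8
```

```text
6.75 col x,y mm 4.659371453971054 -27.64874420809104 z 0.07189560683056341 F [ 1.1 -5.   0.5] w 0.04704812717805663
rotvec to RT [-0.002 -0.     0.001]
0.015 0.092 [215 194 167 141 117  94  83  78  74  72  72  78  95 118 143 159 165 167
 154 143 141 152 160 160 150 130 111 100  90  88  91  95  97  94  89  79
  66  56  49  47  44  42  42  42  43  44  46  45  44  44  44  43  42  41
  42  44  44  45  52  58]
0.018 0.092 [228 223 190 152 111  92  74  61  62  63  66  76  91 113 139 163 174 170
 171 169 169 172 175 166 155 135 114  96  90  89  90  93  94  88  72  58
  51  47  45  44  44  44  44  45  46  47  48  50  50  45  41  39  40  41
  43  46  50  55  64  76]
```

View pics/scene7.png

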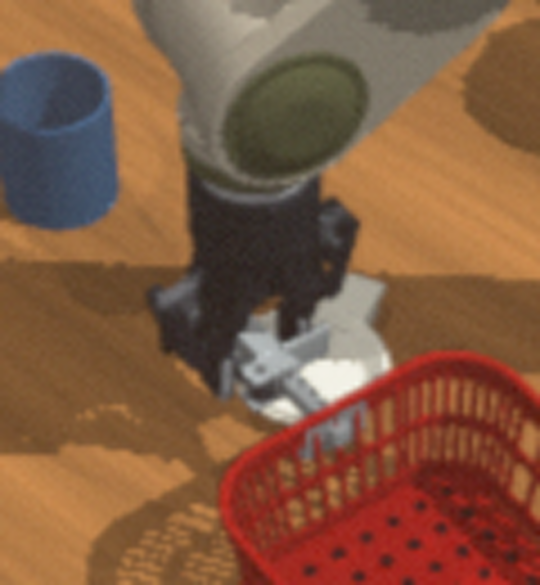

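>>> move_arm(targets=[0,0,0,0,0,0,0,0,0,0,0,0,0,0,0,0,0,0,0,0,0,0,0,0,0,0,0,0,0,0], hand=-1, squeeze=45)

```text
time_s: 7.38
position: [0.4672, -0.0902, 0.072]
tool_rot: [[-0.197, 0.002, 0.98], [-0.98, -0.002, -0.197], [0.001, -1.0, 0.002]]
ft_force: [-1.2, -6.0, 4.7]
grip_width: 0.0255
```

```bash
python3 look.py 8; python3 prof.py | tail -8
```

```text
7.425 col x,y mm 4.318608533322233 -27.68242832439364 z 0.07205289140279807 F [-1.1 -6.2  3.5] w 0.0256973364255774
rotvec to RT [-0.002 -0.001  0.001]
0.015 0.092 [216 195 169 143 117  92  81  78  75  71  71  76  94 118 144 158 161 158
 143 132 130 140 145 145 136 120 110 105 101  92  80  65  54  50  47  46
  45  43  41  42  42  43  43  44  43  41  40  40  41  39  37  43  51  58
  64  70  76  85  88  90]
0.018 0.092 [229 224 191 152 110  91  76  65  65  64  66  77  91 112 135 156 163 156
 155 154 152 153 153 148 143 132 120 111 104  91  77  62  52  46  46  45
  45  43  43  44  44  44  44  45  44  44  43  44  46  45  46  49  57  69
  81  81  83  86  85  83]
```

View pics/scene8.png

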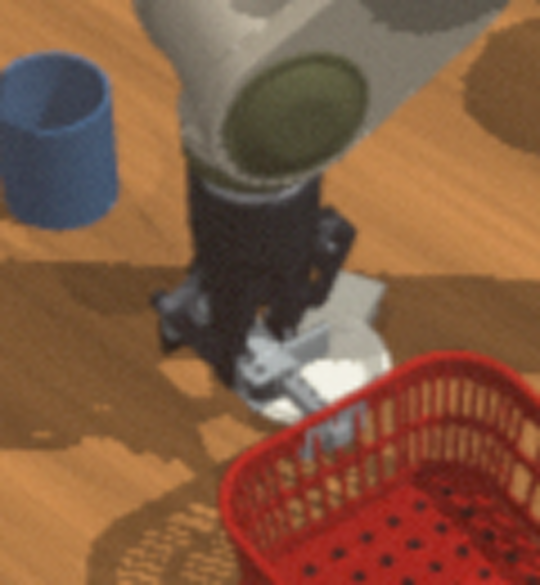

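>>> move_arm(targets=[0,0,0,0,0,0,0,0,0,0,0,0,0,0,0,0,0,0,0,0,0,0,0,0,0,0,0,0,0,0])

```text
time_s: 8.05
position: [0.4672, -0.0902, 0.0721]
tool_rot: [[-0.197, 0.002, 0.98], [-0.98, -0.002, -0.197], [0.001, -1.0, 0.002]]
ft_force: [-1.4, -5.0, 4.1]
grip_width: 0.0255
```

```bash
python3 look.py 9; python3 prof.py | tail -8; python3 - <<'E'
import numpy as np,cv2
a=np.load("scene0.npz")["pixels"].astype(int);b=np.load("cur.npz")["pixels"].astype(int)
cv2.imwrite("pics/fin.png",b[:,:,::-1])
cv2.imwrite("pics/diff.png",np.clip(abs(a-b).max(2)*2,0,255))
E
```

```text
8.1 col x,y mm 4.324077955058616 -27.699073501336343 z 0.07204488933708951 F [-1.8 -6.4  4.7] w 0.02506689260531576
rotvec to RT [-0.002 -0.001  0.001]
0.015 0.092 [216 196 170 143 116  93  83  78  74  72  73  77  93 115 140 155 159 157
 142 131 130 139 146 146 137 120 110 106 104  94  80  66  54  50  47  46
  45  42  41  42  43  43  43  42  43  43  42  42  43  43  43  46  52  59
  65  71  78  84  86  89]
0.018 0.092 [229 225 191 152 111  91  74  61  63  65  68  76  88 109 132 153 161 155
 153 152 151 153 154 150 145 134 121 111 104  90  76  61  52  47  47  46
  44  41  40  42  43  44  45  45  45  43  43  42  43  43  44  47  56  67
  78  79  81  84  85  84][ WARN:0@0.069] global loadsave.cpp:1063 imwrite_ Unsupported depth image for selected encoder is fallbacked to CV_8U.
```

View pics/diff.png

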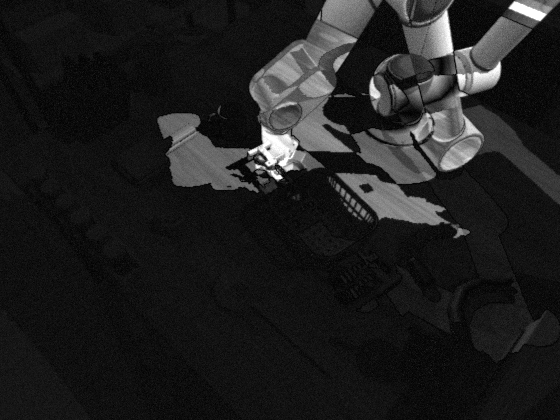

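View pics/fin.png

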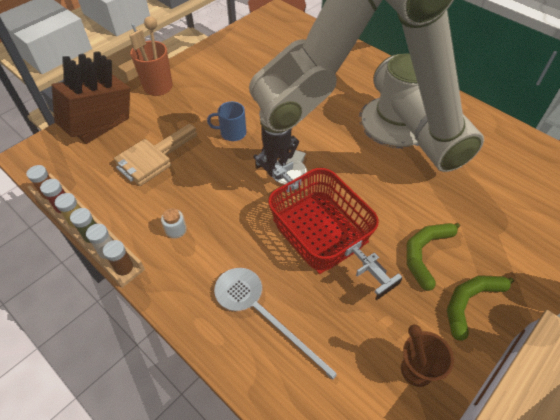

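```bash
python3 -c "
from rig import env
print(env.close_job())"
```

```text
the job is handed in; nothing more can be done
None
```

I pushed the loose leg in by its thumb tab until the sleeve's inner edge sat on the long line, with the lever still open. I held it there against the spring and closed the fingers on the sleeve and lever until the lever was shut. The job is handed in at about 8 s of robot time with the fingers still gripping at 45 N; it reported no verdict.

**Sleeve edge:** in the scene camera the edge is about 0.4 mm past the line on the basket side, against a 4 mm tolerance. It did not shift while the lever was closing.

**Lever and grip:** the finger opening reads 25.1–25.6 mm against the 26 mm expected for sleeve plus shut lever, so I take the lever as fully shut. I did not measure its angle, because the gripper hides it in both cameras. I also could not read the finger forces on the sleeve and the lever separately.

**Wrist force:** about 8 N at the end, mostly the spring pushing back plus a steady 4–5 N vertical component.

**Bystanders:** comparing the first and last scene pictures shows changes only at the arm, the leg and their shadows. The spoon rest is partly hidden by the gripper, but what can be seen of it has not moved.

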